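# Ring for the price card and open the socket tin's outer lid

### The arm

A 6-joint arm with a two-finger parallel gripper is mounted at the origin on the work surface. World frame = base frame: x ahead of the robot, y to its left, z up, the work surface at z = 0. Lengths are in m, angles in rad, forces in N, time in s.
With the tool pointing down it reaches from about 0.375 to 0.9 m from the base axis. Payload 3.1 kg.
Tool frame: the origin (TCP) lies at the very end of the fingers, on their centre line; the grasp point (between the pads) lies 19 mm behind it; z points along the fingers, x is the direction in which the jaws open and shut, and the axes are right-handed (so a half turn about z gives the same grasp; the last joint's range is limited). The gripper opens to 85 mm and grips with 20 to 120 N. Pads are 22 mm wide; open, the fingers measure 114 mm over their backs; the gripper's body (76 mm by 85 mm) begins 54 mm behind the grasp point. The pads swing forward as they close: fully open they stand 13 mm farther back than shut.
Start: joints at [-1.52, 0.527, 1.433, -0, 1.181, -0.178], TCP at [0.142, -0.609, 0.231] pointing down, gripper open.
Joint ranges: [-3.08, 3.08], [-0.75, 2.2], [0.22, 2.44], [-1.43, 4.57], [0, 2.65], [-2.85, 2.85]. Speed limits (rad/s): [2.79, 2.79, 3.14, 3.14, 3.14, 3.14].

### API

Orientations are given as a unit quaternion [x, y, z, w].
In Python, from bench import get_obs, snapshot, calibration, hand_in gives the robot as it stands. The module is installed in compiled form; this text tells all that it offers.
- The arm moves only by the tool send_rows, never from a script. Its argument "moves" is a list of rows, each a list of 7 numbers: the shift along the tool's x, y, z in mm, then the turn, a rotation vector about the tool's x, y, z in degrees, then the closure, from -1 (fully open) to 1 (shut), so that 0 is half open. In form: [[dx, dy, dz, rx, ry, rz, fingers], ...]. A call has exactly 5 rows; each row shifts and turns the commanded pose from where the row before left it, along the tool's axes as they then stand; what a row does not reach is not made up. A row lasts 1/10 s, in which the tool goes at most 50 mm and 8.59 degrees, less where a joint would pass 70% of its speed; a pose out of reach is approached as far as the arm can. A call is refused whole if a number of a shift passes 50 or a number of a turn 8.59, either way. A call with a gripper value outside its range is refused whole. The fingers move at their own pace and stop on an object; the grip force is fixed at half the most. Time passes only in rows, so rows that do not move let the fingers close, or fill a call up. It gives the time, the measured TCP pose, the force and the opening at its end, in the units of the state.
- get_obs(): the state, without advancing time (a new reading comes with each control period).
- snapshot(name): name is "scene" or "top"; returns the picture (384x512x3 uint8, red, green, blue); there is no depth.
- calibration(name): a dict with "fov_y" (degrees; the focal length in pixels is half the picture's height over the tangent of half this angle, whatever the lens; pixels are square), "cx", "cy" (the principal point, pixels), "k1" (the pictures are not rectified: a ray, as slopes to the right and down, at radius r is drawn at 1 + k1 r^2 times it, then the intrinsics apply), "xyz" and "attitude" of the camera in the world. Camera axes: x right, y up, looking along -z (the intrinsics and any distortion apply to the point x, -y, -z); pixel columns grow to the right and rows downward; lengths in m; the calibration is good to about 2 mm. A picture is of the moment at which its call begins. calibration takes no time and is no camera call.
- hand_in(): hands the job in, once; it reports no verdict.
The state is a dict: "time": time; "joint_positions": joint angles; "dq": joint speeds; "tau": joint torques, N m; "tcp_pos": TCP position; "orientation": TCP orientation; "contact_force": force on the tool from outside, world axes, zero at the start; "moment": the same for the moment, N m; "finger_gap": opening from 0.0 (shut) to 1.0 (fully open).
Only numpy, scipy, OpenCV 4.12 (cv2) and the standard library are available. Lean on these libraries where they do the work, as an engineer would, in place of code of your own. Each camera call takes 0.05 s, during which the arm holds its last target.

### The job

Press the bell push on the shop counter fully down and let it up again, to call the colleague with the price card. Then take the two nested lids off the wooden rest together, by the sides of the inner lid, lower them without dropping onto the open tin until the inner lid is fully home, and let go. Then lift the outer lid alone about 100 mm, and finish while holding it level there above the tin, the inner lid staying fully seated for the card; leave battery, tape roll and socket undisturbed.

Things in the scene. Friction and masses are not known exactly. Their poses are not given: they have to be found in the camera images.
- bell (a joint): Travel of the white round bell push, m: 0 up, 0.006 fully down; a spring brings it up; about 5 N holds it fully down.
- bell_top (a point): Centre of the top face of the bell push (32 mm diameter, in a low black housing fixed to the counter); pressed straight down.
- tin_rim (a point): Centre of the mouth of the open grey rectangular tin (fixed), in its rim plane, 60 mm above the counter; 143 mm long (x) by 55 mm wide (y) outside, z up, sockets inside. The inner lid's skirt fits over its outside with 4 mm play all round, either end either way; seated, its plate lies on the rim and inner_center is 5 mm below this point.
- inner_center (a point): Centre, half-way up, of the inner lid: aluminium cap, 155 (x) by 67 (y) by 16 mm, 3 mm plate on top, skirt 13 mm deep, 2 mm thick. Starts under the outer lid on the rest, this point 35 mm above the counter. The outer lid's cut-outs bare the middle 70 mm of its long sides: pinch it there across its 67 mm width. The outer lid's handle tops out 35 mm above this point.
- outer_bar (a point): Centre, half-way up, of the outer lid's black bar handle: 60 mm long (x), 12 wide (y), 24 high, on a plate whose top is 12 mm below this point. The lid: dark steel, 164 mm long, 76 wide at the ends, 46 over the middle 70 mm; an 8 mm end skirt lies round the inner lid with 2 mm play. Rests on the inner lid unfastened; nested, this point is 23 mm above inner_center.
- rest_top (a point): Centre of the top of the fixed wooden rest that the lids start on: 120 mm long (x), 36 wide (y; rubber foot 124 by 40), top 40 mm above the counter.
- battery: Black battery pack, 75 x 65 x 55 mm, loose on the counter; origin under its centre. Bystander.
- tape: Grey ring-shaped roll of tape, 64 mm across, 24 mm high; origin under its centre. Bystander.
- socket: Steel wrench socket standing up, 28 mm diameter, 45 mm high; origin under its centre. Bystander.

How it is judged:
On the way, in this order (a step that is already met when the one before it is completed fails the run):
1. the bell push is fully down (value of joint bell above 0.005 m), for 0.05 s.
2. the bell push is up again (value of joint bell below 0.0015 m), for 0.1 s.
3. the nested lids, still in the fingers, are lowered to within 6 mm of their seat on the tin (horizontal distance between inner_center and tin_rim below 0.01 m and z of inner_center in the frame of tin_rim below 0.001 m and contact force between inner and the fingers above 1 N and z of outer_bar in the frame of inner_center between 0.019 and 0.027 m and horizontal distance between outer_bar and inner_center below 0.006 m), for 0.02 s.
4. both lids sit on the tin, still nested, the inner lid fully home and let go (z of inner_center in the frame of tin_rim between -0.0085 and -0.002 m and horizontal distance between inner_center and tin_rim below 0.008 m and angle between inner_center's own z axis and vertical below 0.06 rad and angle between the x axis of inner_center and the x axis of tin_rim, either way round below 0.12 rad and z of outer_bar in the frame of inner_center between 0.019 and 0.027 m and horizontal distance between outer_bar and inner_center below 0.006 m and contact force between inner and the fingers below 0.05 N and contact force between inner and tin above 0.3 N), for 0.2 s.
At the end, for the whole second after the job is handed in: The inner lid sits flat on the tin (within 8 mm of centre, plate on the rim within 3.5 mm, tilt under 0.06 rad) and the fingers hold the outer lid by themselves 60 to 160 mm above its nested place, within 50 mm of the tin's centre, tilt under 0.2 rad, still; the bell push is up (z of inner_center in the frame of tin_rim between -0.0085 and -0.002 m and horizontal distance between inner_center and tin_rim below 0.008 m and angle between inner_center's own z axis and vertical below 0.06 rad and angle between the x axis of inner_center and the x axis of tin_rim, either way round below 0.12 rad and z of outer_bar in the frame of tin_rim between 0.078 and 0.178 m and horizontal distance between outer_bar and tin_rim below 0.05 m and angle between outer_bar's own z axis and vertical below 0.2 rad and contact force between outer and the fingers above 1 N and contact force between inner and the fingers below 0.05 N and contact force between outer and inner below 0.05 N and contact force between outer and tin below 0.05 N and linear speed of outer below 0.03 m/s and linear speed of inner below 0.02 m/s and value of joint bell below 0.0015 m); the arm keeps its last pose, push and grip.
It fails at once if the outer lid is off the inner one while the inner lid is not seated on the tin (distance between outer_bar and inner_center above 0.035 m and not (z of inner_center in the frame of tin_rim between -0.0085 and -0.002 m and horizontal distance between inner_center and tin_rim below 0.008 m and angle between inner_center's own z axis and vertical below 0.06 rad and angle between the x axis of inner_center and the x axis of tin_rim, either way round below 0.12 rad)).
It fails at once if the battery is pushed away or tipped over (distance of battery from where it was at the start of the episode above 0.02 m or angle between battery's own z axis and vertical above 0.5 rad).
It fails at once if the tape is pushed away or tipped over (distance of tape from where it was at the start of the episode above 0.02 m or angle between tape's own z axis and vertical above 0.5 rad).
It fails at once if the socket is pushed away or tipped over (distance of socket from where it was at the start of the episode above 0.02 m or angle between socket's own z axis and vertical above 0.5 rad).
It also fails if it takes over 61 s, if anything falls off the work surface, if the arm or the gripper's body presses on something with over 40 N, if the wrist force passes 120 N, or if a joint passes its speed limit or range.

## Working session

There is one attempt and no reset: what is moved stays moved. The work goes in short steps, Python scripts to look and compute and a tool call to move; the robot and the scene stay as the last step left them, time stands still between calls to the robot, and variables do not carry over. Pictures are saved under pics/ and viewed, and the job is handed in when it is done.

Besides the shell and the picture viewer there is one more tool, called after "Emit:" by a JSON object that holds its "fn" and its "kwargs". send_rows: Moves the arm, as the interface text tells. Its arguments: {"type":"object","properties":{"moves":{"type":"array"}},"required":["moves"]}

```bash
mkdir -p pics; python3 - <<'E'
from bench import *
import cv2
for n in("scene","top"):
    cv2.imwrite(f"pics/{n}0.png",cv2.cvtColor(snapshot(n),cv2.COLOR_RGB2BGR)); print(calibration(n))
print(get_obs())
E
```

```text
{'fov_y': 53.32340584580428, 'cx': 260.7764495450834, 'cy': 190.90738172353548, 'k1': -0.11106339431274223, 'xyz': array([ 0.86120462, -0.2947505 ,  0.59538634]), 'attitude': array([0.30763733, 0.13461922, 0.38946977, 0.85764226])}
{'fov_y': 56.24505818062645, 'cx': 260.6890237204919, 'cy': 190.05379660301085, 'k1': -0.0621603502475063, 'xyz': array([ 0.4459798 , -0.01630964,  0.82915778]), 'attitude': array([-0.04924753,  0.04719842,  0.71611744, -0.69463862])}
{'time': 0.1, 'joint_positions': array([-1.51948704e+00,  5.28356244e-01,  1.43376078e+00,  7.90147137e-06,
        1.18139930e+00, -1.78493680e-01]), 'dq': array([-0.00091839, -0.001408  , -0.00162708, -0.00083826, -0.00101164,
       -0.00169712]), 'tau': array([-2.21704749e-04, -4.43305779e+01, -1.78586626e+01, -1.46765487e-04,
        3.91289504e-03, -2.15652221e-06]), 'tcp_pos': array([ 0.14236768, -0.60791803,  0.23044615]), 'orientation': array([ 7.83511841e-01, -6.21376110e-01, -6.32781002e-04, -7.24379699e-04]), 'contact_force': array([-0.03620811,  0.06981019,  0.30126339]), 'moment': array([0.03250743, 0.00314878, 0.05023271]), 'finger_gap': 0.9972873145719607}
```

View pics/scene0.png

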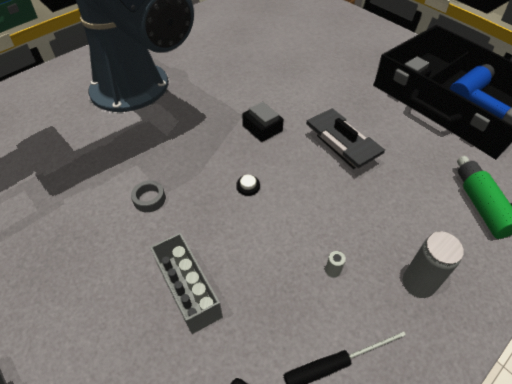

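View pics/top0.png

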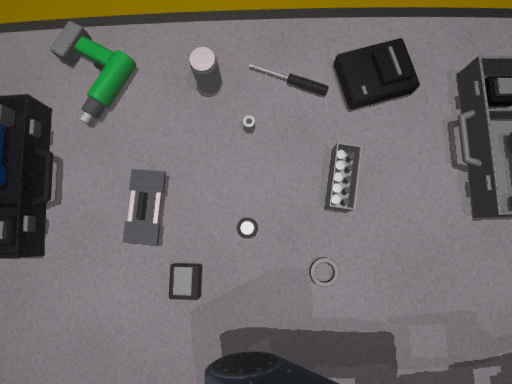

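The top view shows the bell at (247,228), tin at (345,177), lids at (145,207), battery at (185,281), tape at (323,271) and socket at (249,123). I'll zoom in for precise corners.

```bash
cat > h.py <<'E'
import numpy as np,cv2
from scipy.spatial.transform import Rotation as R
from bench import *
def cam(n):
    c=calibration(n);f=192/np.tan(np.radians(c['fov_y']/2))
    return c,f,R.from_quat(c['attitude']).as_matrix(),np.array(c['xyz'])
def proj(n,P):
    c,f,M,t=cam(n);p=(np.atleast_2d(P)-t)@M
    s=np.c_[p[:,0]/-p[:,2],-p[:,1]/-p[:,2]];r2=(s**2).sum(1,keepdims=True)
    return s*(1+c['k1']*r2)*f+[c['cx'],c['cy']]
def ray(n,uv):
    c,f,M,t=cam(n);d=(np.array(uv,float)-[c['cx'],c['cy']])/f;s=d.copy()
    for _ in range(20): s=d/(1+c['k1']*(s@s))
    v=M@np.array([s[0],-s[1],-1]);return t,v
def onz(n,uv,z):
    t,v=ray(n,uv);return t+v*(z-t[2])/v[2]
def crop(n,img,x,y,w,h,k,name):
    cv2.imwrite('pics/'+name,cv2.resize(img[y:y+h,x:x+w],None,fx=k,fy=k,interpolation=cv2.INTER_CUBIC))
E
python3 - <<'E'
from h import *
t=cv2.imread('pics/top0.png');s=cv2.imread('pics/scene0.png')
a=lambda i,x,y:cv2.resize(i[y:y+96,x:x+96],(384,384),interpolation=cv2.INTER_CUBIC)
# montage: top lids | top tin
cv2.imwrite('pics/m1.png',np.hstack([a(t,97,159),a(t,297,129)]))
cv2.imwrite('pics/m2.png',np.hstack([a(s,297,90),a(s,140,233)]))
for nm,uv,z in [('lid',(145,207),.05),('tin',(345,177),.06),('bell',(247,228),.02),('bat',(185,281),.055),('tape',(323,271),.024),('sock',(249,122),.045)]:
    print(nm,onz('top',uv,z).round(4))
for nm,uv,z in [('lid',(346,136),.05),('tin',(187,275),.06),('bell',(248,182),.02),('bat',(263,114),.055),('tape',(148,190),.024),('sock',(337,257),.045)]:
    print(nm,onz('scene',uv,z).round(4))
E
```

```text
lid [0.5233 0.2391 0.05  ]
tin [ 0.5747 -0.2     0.06  ]
bell [0.4722 0.0176 0.02  ]
bat [0.3629 0.1504 0.055 ]
tape [ 0.3724 -0.1475  0.024 ]
sock [0.7102 0.0061 0.045 ]
lid [0.5353 0.2378 0.05  ]
tin [ 0.5871 -0.199   0.06  ]
bell [0.4779 0.0153 0.02  ]
bat [0.3724 0.1479 0.055 ]
tape [ 0.3686 -0.1471  0.024 ]
sock [0.7141 0.0078 0.045 ]
```

View pics/m1.png

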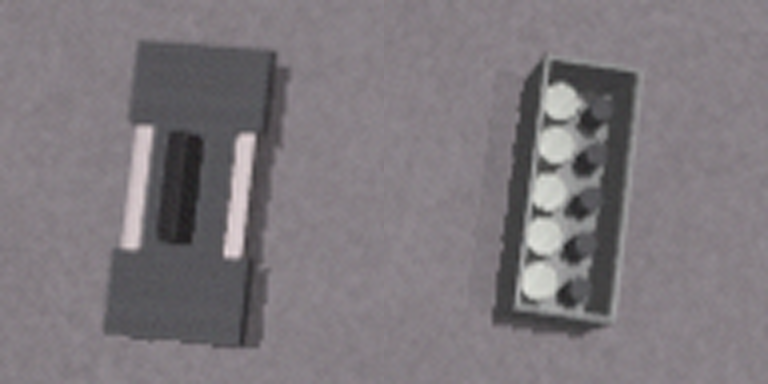

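View pics/m2.png

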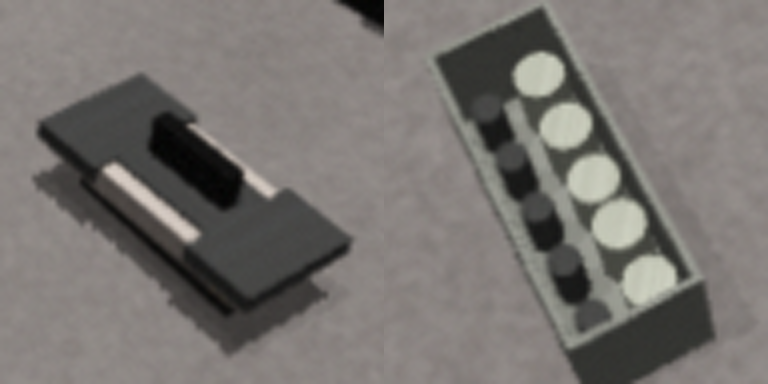

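```bash
cat > fit.py <<'E'
from h import *
from scipy.optimize import least_squares
cv=lambda pts,off:(np.array(pts,float)+.5)/4-.5+off
def rect(p,L,W,z):
    c,s=np.cos(p[2]),np.sin(p[2])
    q=np.array([[1,1],[1,-1],[-1,-1],[-1,1]])*[L/2,W/2]
    return np.c_[q@np.array([[c,s],[-s,c]])+p[:2],np.full(4,z)]
def fit(obs,L,W,z,p0):
    fn=lambda p:np.concatenate([(np.array(uv)-proj(n,rect(p,L,W,z))).ravel() for n,uv in obs])
    r=least_squares(fn,p0);return r.x,fn(r.x)
E
python3 - <<'E'
from fit import *
lt=cv([(138,42),(276,51),(244,346),(106,334)],[97,159]); ls=cv([(350,240),(245,297),(38,125),(142,74)],[297,90])
tt=cv([(163,53),(258,72),(228,317),(132,305)],[297,129]); ts=cv([(319,278),(187,348),(50,57),(161,6)],[140,233])
for nm,a,b,L,W,z,p0 in [('lid',lt,ls,.164,.076,.046,[.52,.24,-.1]),('tin',tt,ts,.143,.055,.06,[.57,-.2,-.1])]:
    for o in ([('top',a),('scene',b)],[('top',a)],[('scene',b)]):
        x,r=fit(o,L,W,z,p0);print(nm,x.round(4),r.round(1))
# bell triangulate
for A,B in [((247,228),(248,182)),((249,121.5),(337,257))]:
    t1,v1=ray('top',A);t2,v2=ray('scene',B);k=np.linalg.lstsq(np.c_[v1,-v2],t2-t1,rcond=None)[0];print(t1+k[0]*v1,t2+k[1]*v2)
t=cv2.imread('pics/top0.png');s=cv2.imread('pics/scene0.png')
a=lambda i,x,y:cv2.resize(i[y:y+48,x:x+48],(384,384),interpolation=cv2.INTER_CUBIC)
cv2.imwrite('pics/m3.png',np.hstack([a(t,223,204),a(s,224,158)]))
E
```

```text
lid [ 0.5258  0.2424 -0.1044] [-0.7  0.7  0.5  0.6  0.6  0.2  0.3  0.1  0.1  0.2 -0.2 -0.7  0.6  1.
  1.1  0.4]
lid [ 0.525   0.242  -0.0986] [-0.6  0.2  0.5  0.3  0.2 -0.1 -0.1 -0.4]
lid [ 0.5267  0.2427 -0.1127] [-0.2 -0.1 -0.3 -0.9  0.1  1.   0.4  0.3]
tin [ 0.5803 -0.2016 -0.1827] [ 0.3  0.8 -0.5  1.8 -0.6 -0.8  0.6  0.  -0.7 -0.2  0.3 -0.7  2.1  0.7
 -1.   2.1]
tin [ 0.5794 -0.2015 -0.1854] [ 0.3  0.4 -0.6  1.3 -0.5 -1.3  0.8 -0.4]
tin [ 0.5809 -0.2017 -0.1813] [-0.9 -0.5  0.1 -1.1  2.   0.4 -1.1  1.9]
[0.47244031 0.01793734 0.01289301] [0.47326327 0.01909417 0.01296823]
[0.71200485 0.00616593 0.04328146] [0.71387228 0.0083367  0.04397568]
```

View pics/m3.png

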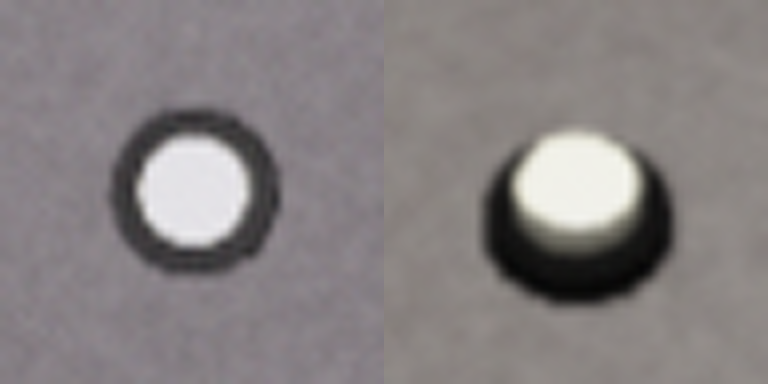

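```bash
python3 - <<'E'
from fit import *
A,B=(246.7,227.3),(247.8,180.1)
t1,v1=ray('top',A);t2,v2=ray('scene',B);k=np.linalg.lstsq(np.c_[v1,-v2],t2-t1,rcond=None)[0];print(t1+k[0]*v1,t2+k[1]*v2)
t=cv2.imread('pics/top0.png');s=cv2.imread('pics/scene0.png')
x=[.5803,-.2016,-.1827]
def z(img,n,x0,y0,w,h,k,p,L,W,zz):
    i=cv2.resize(img[y0:y0+h,x0:x0+w],None,fx=k,fy=k,interpolation=cv2.INTER_CUBIC)
    uv=((proj(n,rect(p,L,W,zz))-[x0,y0]+.5)*k-.5)
    cv2.polylines(i,[np.round(uv).astype(int)],True,(0,0,255),1);return i
cv2.imwrite('pics/m4.png',np.hstack([z(t,'top',310,133,50,85,7,x,.143,.055,.06),z(s,'scene',145,228,85,100,6,x,.143,.055,.06)[:595,:430]]) if 0 else z(t,'top',310,133,70,85,7,x,.143,.055,.06))
cv2.imwrite('pics/m5.png',z(s,'scene',145,228,85,100,6,x,.143,.055,.06))
E
```

```text
[0.47379863 0.01827784 0.01987447] [0.47379822 0.01827726 0.01987444]
```

View pics/m4.png

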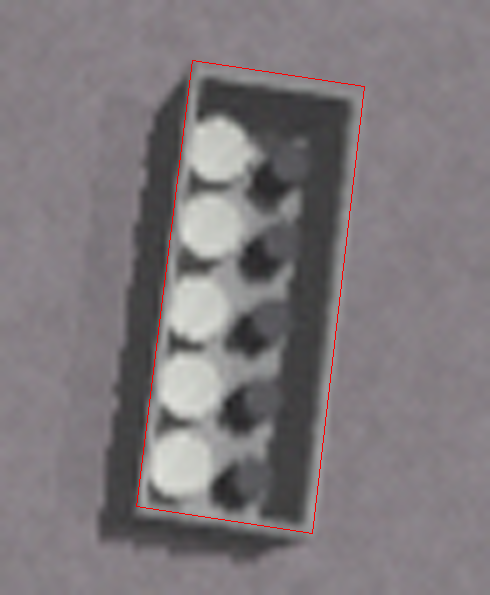

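View pics/m5.png

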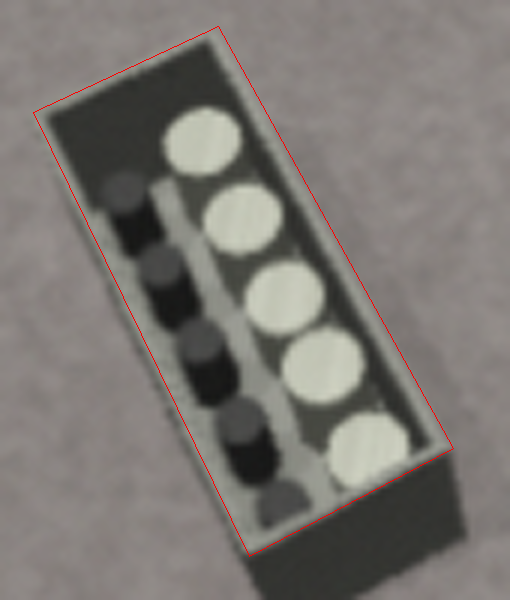

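```bash
cat >> fit.py <<'E'
def fitl(obs,L,W,z,p0,use_h=False):
    # obs: (cam, k, off, [pts per edge 0..3]) distance of points to projected edges
    def fn(p):
        o=[]
        for n,k,off,E in obs:
            c=proj(n,rect(p,L,W,z))
            for i,pts in E.items():
                a,b=c[i],c[(i+1)%4];d=(b-a)/np.linalg.norm(b-a)
                for q in (np.array(pts,float)+.5)/k-.5+off:o.append((q-a)[0]*d[1]-(q-a)[1]*d[0])
        return np.array(o)
    r=least_squares(fn,p0,loss='soft_l1');return r.x,fn(r.x)
E
python3 - <<'E'
from fit import *
t=cv2.imread('pics/top0.png');s=cv2.imread('pics/scene0.png')
# enhanced contrast, bigger
def big(i,x,y,w,h,k,nm):
    j=i[y:y+h,x:x+w].astype(float);j=np.clip((j-40)*2.0-60+0,0,255).astype(np.uint8)
    j=cv2.resize(j,None,fx=k,fy=k,interpolation=cv2.INTER_LANCZOS4)
    for q in range(0,w,10): cv2.putText(j,str(x+q),(q*k,8),0,.3,(0,255,255));cv2.line(j,(q*k,10),(q*k,14),(0,255,255))
    for q in range(0,h,10): cv2.putText(j,str(y+q),(0,q*k+3),0,.3,(0,255,255))
    cv2.imwrite('pics/'+nm,j)
big(t,318,136,50,82,7,'b1.png')
big(t,115,162,62,88,6,'b2.png')
E
```

```text
(no output)
```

View pics/b1.png

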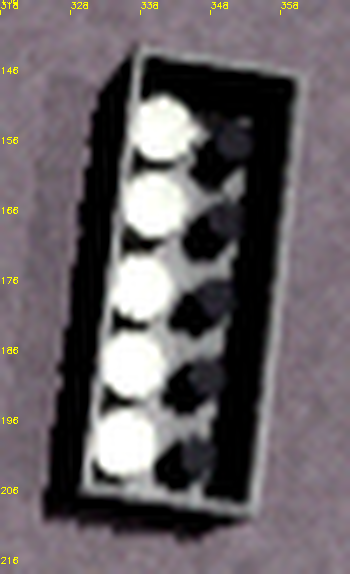

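View pics/b2.png

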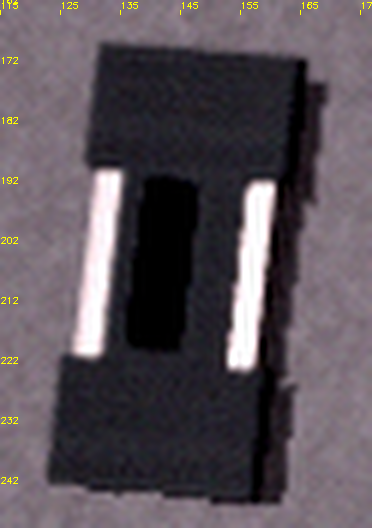

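```bash
python3 - <<'E'
from fit import *
cvk=lambda p,k,o:(np.array(p,float)+.5)/k-.5+o
lt=cvk([(100,43),(300,60),(254,497),(48,480)],6,[115,162]); ls=cv([(350,240),(245,297),(38,125),(142,74)],[297,90])
tt=cvk([(136,44),(299,77),(254,517),(80,491)],7,[318,136]); ts=cvk([(450,448),(249,553),(36,113),(213,32)],6,[145,228])
for nm,a,b,L,W,z,p0 in [('lid',lt,ls,.164,.076,.046,[.52,.24,-.1]),('tin',tt,ts,.143,.055,.06,[.57,-.2,-.1])]:
    for o in ([('top',a),('scene',b)],[('top',a)],[('scene',b)]):
        x,r=fit(o,L,W,z,p0);print(nm,x.round(4),r.round(1))
# inner strips in top: z=.043, handle
for uv in cvk([(94,168),(123,170),(250,180),(276,182),(73,354),(103,357),(227,369),(256,370)],6,[115,162]): print(uv.round(1),onz('top',uv,.043).round(4))
g=get_obs();print(R.from_quat(g['orientation']).as_matrix().round(3))
E
```

```text
lid [ 0.5261  0.2431 -0.1067] [-0.3  0.5 -0.3  0.9  0.3 -0.4  0.1 -0.3 -0.1  0.2 -0.5 -0.6  0.2  1.1
  0.7  0.4]
lid [ 0.5258  0.2432 -0.1021] [-0.1  0.2 -0.1  0.8  0.2 -0.5  0.  -0.5]
lid [ 0.5267  0.2427 -0.1127] [-0.2 -0.1 -0.3 -0.9  0.1  1.   0.4  0.3]
tin [ 0.5794 -0.2014 -0.1801] [ 0.1  0.4 -1.2  1.4 -0.4  0.4  0.   0.4 -0.3  0.6  0.2 -0.   0.9  0.6
 -0.5  1.3]
tin [ 0.5781 -0.2005 -0.1789] [ 0.5 -0.2 -0.8  0.8 -0.  -0.3  0.4 -0.3]
tin [ 0.5802 -0.2019 -0.1801] [-0.4 -0.   0.1 -0.6  0.8  0.1 -0.5  0.9]
[130.2 189.6] [0.564  0.2753 0.043 ]
[135.1 189.9] [0.5629 0.2643 0.043 ]
[156.2 191.6] [0.5577 0.2165 0.043 ]
[160.6 191.9] [0.5567 0.2067 0.043 ]
[126.8 220.6] [0.4951 0.282  0.043 ]
[131.8 221.1] [0.4937 0.2707 0.043 ]
[152.4 223.1] [0.4881 0.2244 0.043 ]
[157.2 223.2] [0.4874 0.2137 0.043 ]
[[ 0.228 -0.974 -0.   ]
 [-0.974 -0.228  0.002]
 [-0.002 -0.    -1.   ]]
```

Emit:
{"fn": "send_rows", "kwargs": {"moves": [[0,0,0,0,0,3.84,1],[0,0,0,0,0,3.84,1],[0,0,0,0,0,3.84,1],[0,0,0,0,0,3.84,1],[0,0,0,0,0,3.84,1]]}}

```text
time: 0.6
tcp_pos: [0.1424, -0.6081, 0.2307]
orientation: [-0.668, 0.744, 0.001, 0.0]
contact_force: [-0.2, -0.5, 0.1]
finger_gap: 0.146
```

```bash
cat > go.py <<'E'
import sys
from h import *
# go.py x y z [yaw_of_toolx_deg]
g=get_obs();M=R.from_quat(g['orientation']).as_matrix();a=[float(v) for v in sys.argv[1:]]
d=np.array(a[:3])-g['tcp_pos'];yaw=np.degrees(np.arctan2(M[1,0],M[0,0]))
print('t',round(g['time'],2),'tcp',g['tcp_pos'].round(4),'yaw',yaw.round(2),'tilt',(M[:,2]).round(4),'F',g['contact_force'].round(2),'M',g['moment'].round(2),'gap',round(g['finger_gap'],3),'j',g['joint_positions'].round(2))
print('tool shift mm',(M.T@d*1000).round(1),'rz',None if len(a)<4 else (yaw-a[3]).round(2))
E
python3 go.py .4738 .0183 .06 -96
```

```text
t 0.6 tcp [ 0.1424 -0.6081  0.2307] yaw -96.2 tilt [-1.0e-04  1.4e-03 -1.0e+00] F [-0.24 -0.46  0.13] M [0.02 0.01 0.03] gap 0.146 j [-1.52  0.53  1.43  0.    1.18  0.16]
tool shift mm [-658.3 -261.9  171.5] rz -0.2
```

Emit:
{"fn": "send_rows", "kwargs": {"moves": [[-44,-17.5,0,0,0,0,1],[-44,-17.5,0,0,0,0,1],[-44,-17.5,0,0,0,0,1],[-44,-17.5,0,0,0,0,1],[-44,-17.5,0,0,0,0,1]]}}

```text
time: 1.1
tcp_pos: [0.253, -0.397, 0.231]
orientation: [-0.669, 0.744, 0.0, 0.0]
contact_force: [0.9, -0.2, 0.5]
finger_gap: -0.003
```

Emit:
{"fn": "send_rows", "kwargs": {"moves": [[-44,-17.5,0,0,0,0,1],[-44,-17.5,0,0,0,0,1],[-44,-17.5,0,0,0,0,1],[-44,-17.5,0,0,0,0,1],[-44,-17.5,0,0,0,0,1]]}}

```text
time: 1.6
tcp_pos: [0.363, -0.1875, 0.2313]
orientation: [-0.669, 0.744, 0.0, 0.0]
contact_force: [0.7, -0.5, 0.3]
finger_gap: -0.001
```

Emit:
{"fn": "send_rows", "kwargs": {"moves": [[-44,-17.5,25,0,0,0,1],[-44,-17.5,25,0,0,0,1],[-44,-17.5,25,0,0,0,1],[-44,-17.5,25,0,0,0,1],[0,0,25,0,0,0,1]]}}

```text
time: 2.1
tcp_pos: [0.4469, -0.0287, 0.1121]
orientation: [-0.672, 0.741, -0.001, 0.001]
contact_force: [0.9, -1.0, -1.1]
finger_gap: 0.001
```

```bash
python3 go.py .4738 .0183 .03 -96
```

```text
t 2.1 tcp [ 0.4469 -0.0287  0.1121] yaw -95.63 tilt [ 2.4e-03  2.0e-04 -1.0e+00] F [ 0.89 -1.03 -1.13] M [-0.02  0.02  0.04] gap 0.001 j [-0.32  0.51  1.98  0.    0.65  1.35]
tool shift mm [-49.3 -21.9  82.2] rz 0.37
```

Emit:
{"fn": "send_rows", "kwargs": {"moves": [[-24.5,-11,10,0,0,0,1],[-24.5,-11,20,0,0,0,1],[0,0,25,0,0,0,1],[0,0,15,0,0,0,1],[0,0,0,0,0,0,1]]}}

```text
time: 2.6
tcp_pos: [0.4706, 0.0142, 0.0411]
orientation: [-0.669, 0.743, 0.002, -0.001]
contact_force: [-0.7, -0.4, 0.5]
finger_gap: 0.002
```

```bash
python3 go.py .4738 .0183 .03 -96
```

```text
t 2.6 tcp [0.4706 0.0142 0.0411] yaw -96.0 tilt [-0.0046  0.001  -1.    ] F [-0.74 -0.43  0.51] M [-0.01  0.    0.05] gap 0.002 j [-0.21  0.67  1.96 -0.    0.52  1.47]
tool shift mm [-4.4 -2.8 11. ] rz 0.0
```

Emit:
{"fn": "send_rows", "kwargs": {"moves": [[-4.4,-2.8,8,0,0,0,1],[0,0,3,0,0,0,1],[0,0,3,0,0,0,1],[0,0,3,0,0,0,1],[0,0,0,0,0,0,1]]}}

```text
time: 3.1
tcp_pos: [0.4752, 0.0176, 0.026]
orientation: [-0.669, 0.743, 0.0, -0.0]
contact_force: [-0.1, -0.6, 0.6]
finger_gap: 0.005
```

```bash
python3 go.py .4738 .0183 .014 -96
```

```text
t 3.1 tcp [0.4752 0.0176 0.026 ] yaw -96.04 tilt [-0.  0. -1.] F [-0.06 -0.56  0.62] M [-0.   -0.02 -0.04] gap 0.005 j [-0.2   0.7   1.95 -0.    0.49  1.48]
tool shift mm [-0.6  1.4 12. ] rz -0.04
```

Emit:
{"fn": "send_rows", "kwargs": {"moves": [[0,0,4,0,0,0,1],[0,0,3,0,0,0,1],[0,0,2,0,0,0,1],[0,0,1,0,0,0,1],[0,0,0,0,0,0,1]]}}

```text
time: 3.6
tcp_pos: [0.4756, 0.0175, 0.0161]
orientation: [-0.669, 0.743, -0.0, 0.0]
contact_force: [0.8, -0.8, 5.0]
finger_gap: 0.002
```

Emit:
{"fn": "send_rows", "kwargs": {"moves": [[0,0,1,0,0,0,1],[0,0,1,0,0,0,1],[0,0,0,0,0,0,1],[0,0,0,0,0,0,1],[0,0,0,0,0,0,1]]}}

```text
time: 4.1
tcp_pos: [0.4756, 0.0175, 0.0158]
orientation: [-0.669, 0.743, -0.001, 0.001]
contact_force: [-1.8, -0.1, 19.8]
finger_gap: 0.002
```

Emit:
{"fn": "send_rows", "kwargs": {"moves": [[0,0,1,0,0,0,1],[0,0,1,0,0,0,1],[0,0,0,0,0,0,1],[0,0,0,0,0,0,1],[0,0,0,0,0,0,1]]}}

```text
time: 4.6
tcp_pos: [0.4757, 0.0176, 0.0155]
orientation: [-0.669, 0.743, -0.001, 0.001]
contact_force: [-4.2, -0.6, 36.9]
finger_gap: 0.002
```

Emit:
{"fn": "send_rows", "kwargs": {"moves": [[0,0,-10,0,0,0,1],[0,0,-20,0,0,0,1],[0,0,-30,0,0,0,0],[0,0,-40,0,0,0,-1],[0,0,-40,0,0,0,-1]]}}

```text
time: 5.1
tcp_pos: [0.4742, 0.0179, 0.1527]
orientation: [-0.669, 0.743, 0.001, -0.001]
contact_force: [0.6, -1.1, 0.3]
finger_gap: 0.508
```

```bash
python3 go.py .526 .2435 .12 -96
```

```text
t 5.1 tcp [0.4742 0.0179 0.1527] yaw -96.04 tilt [-2.4e-03  5.0e-04 -1.0e+00] F [ 0.59 -1.13  0.3 ] M [0.02 0.   0.01] gap 0.508 j [-0.2   0.45  1.88  0.    0.81  1.48]
tool shift mm [-229.8  -27.8   32.7] rz -0.04
```

Emit:
{"fn": "send_rows", "kwargs": {"moves": [[-46,-5.6,0,0,0,0,-1],[-46,-5.6,0,0,0,0,-1],[-46,-5.6,0,0,0,0,-1],[-46,-5.6,0,0,0,0,-1],[-46,-5.6,0,0,0,0,-1]]}}

```text
time: 5.6
tcp_pos: [0.5268, 0.2452, 0.1516]
orientation: [-0.669, 0.743, 0.0, -0.001]
contact_force: [1.3, -0.5, -0.3]
finger_gap: 0.998
```

Emit:
{"fn": "send_rows", "kwargs": {"moves": [[0,0,20,0,0,0,-1],[0,0,10,0,0,0,-1],[0,0,0,0,0,0,-1],[0,0,0,0,0,0,-1],[0,0,0,0,0,0,-1]]}}

```text
time: 6.1
tcp_pos: [0.5276, 0.2425, 0.1224]
orientation: [-0.668, 0.744, -0.0, 0.0]
contact_force: [-0.7, -0.8, -0.8]
finger_gap: 1.001
```

```bash
python3 go.py .526 .2435 .08 -96; python3 - <<'E'
from h import *
s=snapshot('scene')[:,:,::-1];t=snapshot('top')[:,:,::-1]
cv2.imwrite('pics/s1.png',np.hstack([cv2.resize(s[40:190,270:420],(390,390)),cv2.resize(t[130:280,70:220],(390,390))]))
E
```

```text
t 6.1 tcp [0.5276 0.2425 0.1224] yaw -96.13 tilt [ 4.e-04  0.e+00 -1.e+00] F [-0.7  -0.76 -0.78] M [ 0.03 -0.03 -0.  ] gap 1.001 j [ 0.24  0.61  1.64 -0.    0.89  1.92]
tool shift mm [-0.8  1.7 42.4] rz -0.13
```

View pics/s1.png

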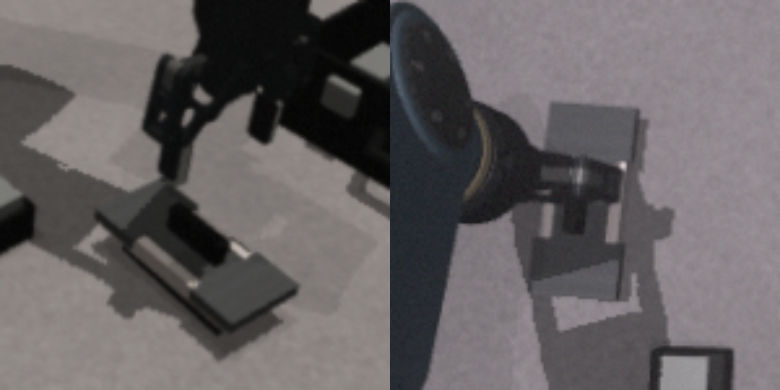

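```bash
python3 - <<'E'
from h import *
g=get_obs();M=R.from_quat(g['orientation']).as_matrix()
for dz in (0,-.013):
  for sx in (-.0425,.0425,-.05,.05):
    p=g['tcp_pos']+M@[sx,0,dz]
    print(dz,sx,((proj('scene',p)[0]-[270,40])*2.6).round(0),((proj('top',p)[0]-[70,130])*2.6).round(0))
s=cv2.imread('pics/s1.png')
E
```

```text
0 -0.0425 [249. 153.] [106. 182.]
0 0.0425 [170. 191.] [214. 190.]
0 -0.05 [256. 149.] [ 97. 181.]
0 0.05 [162. 195.] [224. 191.]
-0.013 -0.0425 [253. 139.] [ 99. 180.]
-0.013 0.0425 [173. 177.] [209. 189.]
-0.013 -0.05 [260. 136.] [ 90. 179.]
-0.013 0.05 [165. 181.] [219. 189.]
```

Emit:
{"fn": "send_rows", "kwargs": {"moves": [[-0.8,1.7,20,0,0,-0.1,-1],[0,0,20,0,0,0,-1],[0,0,15,0,0,0,-1],[0,0,0,0,0,0,-1],[0,0,0,0,0,0,-1]]}}

```text
time: 6.7
tcp_pos: [0.526, 0.2442, 0.0674]
orientation: [-0.669, 0.743, -0.0, 0.0]
contact_force: [-0.0, 0.2, -0.5]
finger_gap: 1.001
```

```bash
python3 go.py .526 .2435 .008 -96; python3 - <<'E'
from h import *
s=snapshot('scene')[:,:,::-1]
cv2.imwrite('pics/s2.png',cv2.resize(s[70:180,290:400],(550,550),interpolation=2))
E
```

```text
t 6.7 tcp [0.526  0.2442 0.0674] yaw -95.97 tilt [ 4.e-04  1.e-04 -1.e+00] F [-0.01  0.24 -0.51] M [-0.01  0.02 -0.09] gap 1.001 j [0.24 0.7  1.67 0.   0.77 1.92]
tool shift mm [ 0.7 -0.  59.4] rz 0.03
```

View pics/s2.png

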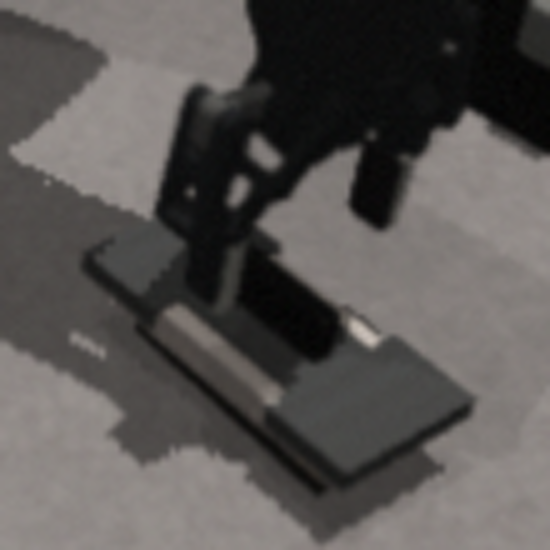

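Emit:
{"fn": "send_rows", "kwargs": {"moves": [[0.5,0,12,0,0,0,-1],[0,0,12,0,0,0,-1],[0,0,12,0,0,0,-1],[0,0,2,0,0,0,-1],[0,0,0,0,0,0,-1]]}}

```text
time: 7.25
tcp_pos: [0.5249, 0.2438, 0.0279]
orientation: [-0.67, 0.743, 0.0, -0.001]
contact_force: [-0.9, -0.6, 0.2]
finger_gap: 1.0
```

Emit:
{"fn": "send_rows", "kwargs": {"moves": [[0,0,10,0,0,0,-1],[0,0,8,0,0,0,-1],[0,0,3,0,0,0,-1],[0,0,0,0,0,0,-1],[0,0,0,0,0,0,-1]]}}

```text
time: 7.75
tcp_pos: [0.5256, 0.244, 0.0079]
orientation: [-0.67, 0.743, -0.0, 0.0]
contact_force: [0.5, -0.2, 0.4]
finger_gap: 1.001
```

```bash
python3 go.py .526 .2435 .008 -96; python3 - <<'E'
from h import *
s=snapshot('scene')[:,:,::-1]
cv2.imwrite('pics/s3.png',cv2.resize(s[70:180,290:400],(550,550),interpolation=2))
E
```

```text
t 7.75 tcp [0.5256 0.244  0.0079] yaw -95.93 tilt [ 1.e-04  0.e+00 -1.e+00] F [ 0.48 -0.16  0.35] M [ 0.02 -0.01  0.01] gap 1.001 j [ 0.24  0.8   1.69 -0.    0.65  1.92]
tool shift mm [ 0.4 -0.4 -0.1] rz 0.07
```

View pics/s3.png

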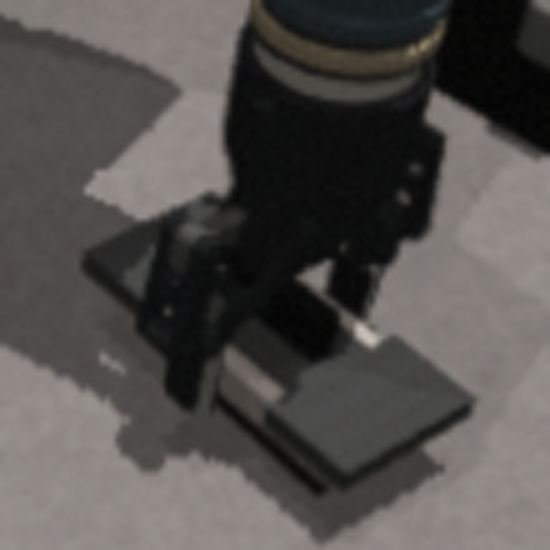

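Emit:
{"fn": "send_rows", "kwargs": {"moves": [[0,0,0,0,0,0,1],[0,0,0,0,0,0,1],[0,0,0,0,0,0,1],[0,0,0,0,0,0,1],[0,0,0,0,0,0,1]]}}

```text
time: 8.3
tcp_pos: [0.5258, 0.2439, 0.0086]
orientation: [-0.67, 0.743, -0.0, 0.0]
contact_force: [-1.3, -0.0, 5.4]
finger_gap: 0.775
```

Emit:
{"fn": "send_rows", "kwargs": {"moves": [[0,0,0,0,0,0,1],[0,0,-2,0,0,0,1],[0,0,-3,0,0,0,1],[0,0,-3,0,0,0,1],[0,0,0,0,0,0,1]]}}

```text
time: 8.8
tcp_pos: [0.5257, 0.244, 0.0161]
orientation: [-0.67, 0.743, -0.0, 0.0]
contact_force: [-0.3, -0.0, -3.1]
finger_gap: 0.775
```

```bash
python3 go.py .526 .2435 .008 -96; python3 - <<'E'
from h import *
s=snapshot('scene')[:,:,::-1]
cv2.imwrite('pics/s4.png',cv2.resize(s[70:180,290:400],(550,550),interpolation=2))
E
```

```text
t 8.8 tcp [0.5257 0.244  0.0161] yaw -95.94 tilt [ 3.e-04  1.e-04 -1.e+00] F [-0.26 -0.04 -3.11] M [-0.03  0.    0.08] gap 0.775 j [0.24 0.78 1.69 0.   0.67 1.92]
tool shift mm [ 0.5 -0.4  8.1] rz 0.06
```

View pics/s4.png

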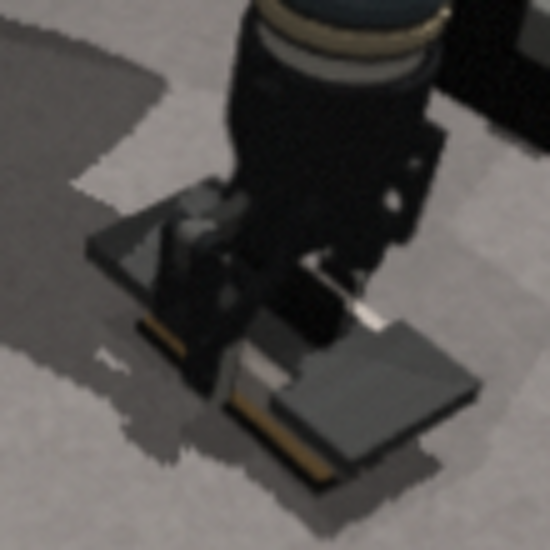

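Emit:
{"fn": "send_rows", "kwargs": {"moves": [[0,0,-6,0,0,0,1],[0,0,-10,0,0,0,1],[0,0,-12,0,0,0,1],[0,0,-12,0,0,0,1],[0,0,-12,0,0,0,1]]}}

```text
time: 9.35
tcp_pos: [0.5258, 0.244, 0.0695]
orientation: [-0.67, 0.743, -0.0, 0.0]
contact_force: [0.2, 0.7, -3.5]
finger_gap: 0.775
```

Emit:
{"fn": "send_rows", "kwargs": {"moves": [[0,0,-14,0,0,0,1],[0,0,-14,0,0,0,1],[0,0,-14,0,0,0,1],[0,0,-10,0,0,0,1],[0,0,-6,0,0,0,1]]}}

```text
time: 9.85
tcp_pos: [0.526, 0.2441, 0.1273]
orientation: [-0.67, 0.743, -0.0, 0.001]
contact_force: [-0.2, 0.1, -3.0]
finger_gap: 0.775
```

```bash
python3 - <<'E'
from h import *
s=snapshot('scene')[:,:,::-1]
cv2.imwrite('pics/s5.png',cv2.resize(s[20:180,270:430],(560,560),interpolation=2))
E
python3 go.py .5795 -.2015 .13 -100.3
```

```text
t 9.9 tcp [0.5263 0.2442 0.1278] yaw -95.93 tilt [ 2.5e-03  6.0e-04 -1.0e+00] F [ 0.62 -0.24 -1.97] M [-0.    0.01 -0.04] gap 0.773 j [0.24 0.6  1.64 0.   0.89 1.92]
tool shift mm [437.8 -98.9  -2.4] rz 4.37
```

View pics/s5.png

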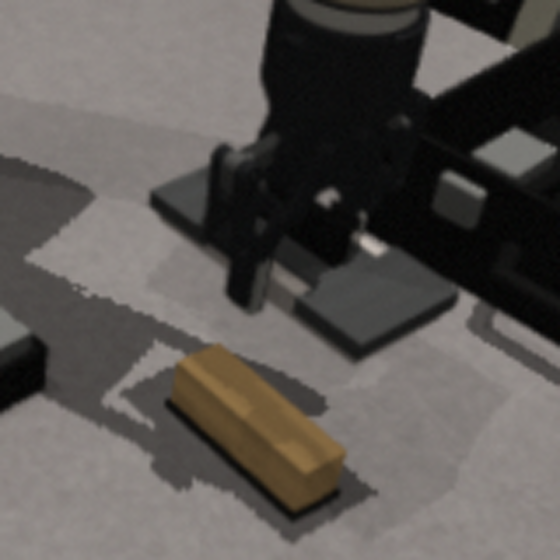

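Emit:
{"fn": "send_rows", "kwargs": {"moves": [[10,-2,0,0,0,0,1],[20,-4.5,0,0,0,0,1],[30,-7,0,0,0,0,1],[33,-7.5,0,0,0,0,1],[33,-7.5,0,0,0,0,1]]}}

```text
time: 10.4
tcp_pos: [0.5402, 0.114, 0.125]
orientation: [-0.67, 0.743, 0.001, -0.001]
contact_force: [0.3, 0.4, -2.2]
finger_gap: 0.776
```

Emit:
{"fn": "send_rows", "kwargs": {"moves": [[33,-7.5,0,0,0,0,1],[33,-7.5,0,0,0,0,1],[33,-7.5,0,0,0,0,1],[33,-7.5,0,0,0,0,1],[33,-7.5,0,0,0,0,1]]}}

```text
time: 10.9
tcp_pos: [0.5602, -0.0543, 0.125]
orientation: [-0.669, 0.743, 0.001, -0.001]
contact_force: [0.6, 0.9, -3.0]
finger_gap: 0.776
```

Emit:
{"fn": "send_rows", "kwargs": {"moves": [[33,-7.5,0,0,0,0,1],[33,-7.5,0,0,0,0,1],[28,-6,0,0,0,0,1],[18,-4,0,0,0,0,1],[8,-2,0,0,0,0,1]]}}

```text
time: 11.4
tcp_pos: [0.5752, -0.1765, 0.1252]
orientation: [-0.669, 0.743, 0.0, -0.0]
contact_force: [0.0, 0.6, -3.1]
finger_gap: 0.777
```

Emit:
{"fn": "send_rows", "kwargs": {"moves": [[0,0,0,0,0,1,1],[0,0,0,0,0,1.2,1],[0,0,0,0,0,1.2,1],[0,0,0,0,0,1,1],[0,0,0,0,0,0,1]]}}

```text
time: 11.9
tcp_pos: [0.5756, -0.1735, 0.126]
orientation: [-0.641, 0.768, 0.0, -0.0]
contact_force: [0.0, 0.3, -2.1]
finger_gap: 0.769
```

```bash
python3 go.py .5795 -.2015 .10 -100.3
```

```text
t 11.9 tcp [ 0.5756 -0.1735  0.126 ] yaw -100.29 tilt [-1.e-04  1.e-04 -1.e+00] F [ 0.02  0.27 -2.1 ] M [-0.02 -0.04  0.03] gap 0.769 j [-0.48  0.63  1.59  0.    0.93  1.27]
tool shift mm [26.9 -8.8 26. ] rz 0.01
```

Emit:
{"fn": "send_rows", "kwargs": {"moves": [[10,-3,5,0,0,0,1],[12,-4,10,0,0,0,1],[5,-2,15,0,0,0,1],[0,0,15,0,0,0,1],[0,0,5,0,0,0,1]]}}

```text
time: 12.4
tcp_pos: [0.5777, -0.2021, 0.0728]
orientation: [-0.64, 0.768, 0.003, -0.001]
contact_force: [0.6, 0.3, -2.3]
finger_gap: 0.775
```

Emit:
{"fn": "send_rows", "kwargs": {"moves": [[0,0,3,0,0,0,1],[0,0,0,0,0,0,1],[0,0,0,0,0,0,1],[0,0,0,0,0,0,1],[0,0,0,0,0,0,1]]}}

```text
time: 12.9
tcp_pos: [0.58, -0.2027, 0.0736]
orientation: [-0.641, 0.768, -0.001, 0.0]
contact_force: [0.3, 1.0, -2.6]
finger_gap: 0.775
```

```bash
python3 go.py .5795 -.2015 .055 -100.3; python3 - <<'E'
from h import *
s=snapshot('scene')[:,:,::-1];t=snapshot('top')[:,:,::-1]
cv2.imwrite('pics/s6.png',cv2.resize(s[200:340,110:250],(560,560),interpolation=2))
cv2.imwrite('pics/t6.png',cv2.resize(t[110:240,280:410],(585,585),interpolation=2))
E
```

```text
t 12.9 tcp [ 0.58   -0.2027  0.0736] yaw -100.32 tilt [ 1.e-03 -6.e-04 -1.e+00] F [ 0.25  0.96 -2.59] M [-0.02  0.   -0.03] gap 0.775 j [-0.52  0.72  1.58  0.    0.84  1.23]
tool shift mm [-1.1  0.7 18.6] rz -0.02
```

View pics/s6.png

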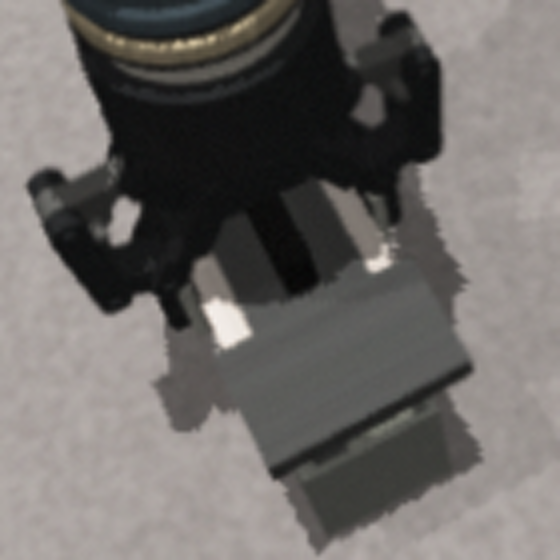

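View pics/t6.png

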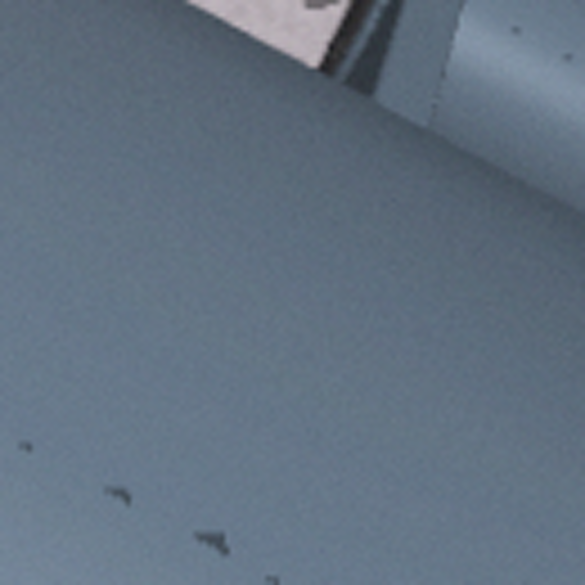

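```bash
python3 - <<'E'
from fit import *
g=get_obs();p=g['tcp_pos'];y=np.radians(-10.32)
f=lambda uv:((uv-[110,200]+.5)*4-.5).round(0).tolist()
s=cv2.imread('pics/s6.png')
for L,W,z,q in [(.164,.076,p[2]+.0264+.011,[p[0],p[1],y]),(.143,.055,.06,[.5795,-.2015,-.18]),(.143,.055,.0,[.5795,-.2015,-.18])]:
    c=f(proj('scene',rect(q,L,W,z)));print(c)
    cv2.polylines(s,[np.array(c).astype(int)],True,(0,0,255),1)
cv2.imwrite('pics/s6o.png',s)
E
```

```text
[[469.0, 362.0], [264.0, 470.0], [94.0, 110.0], [275.0, 29.0]]
[[441.0, 409.0], [305.0, 481.0], [160.0, 185.0], [284.0, 128.0]]
[[453.0, 468.0], [328.0, 536.0], [191.0, 256.0], [305.0, 201.0]]
```

View pics/s6o.png

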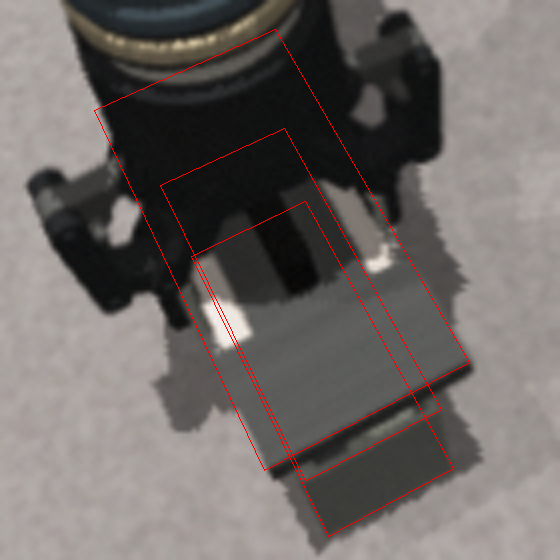

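Emit:
{"fn": "send_rows", "kwargs": {"moves": [[-1.1,0.7,4,0,0,0,1],[0,0,7,0,0,0,1],[0,0,8,0,0,0,1],[0,0,7,0,0,0,1],[0,0,3,0,0,0,1]]}}

```text
time: 13.5
tcp_pos: [0.5784, -0.2011, 0.0425]
orientation: [-0.641, 0.768, 0.001, -0.0]
contact_force: [0.4, 0.5, -2.6]
finger_gap: 0.776
```

Emit:
{"fn": "send_rows", "kwargs": {"moves": [[0,0,2,0,0,0,1],[0,0,2,0,0,0,1],[0,0,1,0,0,0,1],[0,0,0,0,0,0,1],[0,0,0,0,0,0,1]]}}

```text
time: 14.0
tcp_pos: [0.5793, -0.2015, 0.0392]
orientation: [-0.641, 0.768, -0.0, 0.0]
contact_force: [-0.6, 0.5, -2.2]
finger_gap: 0.774
```

```bash
python3 go.py .5795 -.2015 .0286 -100.3; python3 - <<'E'
from h import *
s=snapshot('scene')[:,:,::-1]
cv2.imwrite('pics/s7.png',cv2.resize(s[200:340,110:250],(560,560),interpolation=2))
E
```

```text
t 14.0 tcp [ 0.5793 -0.2015  0.0392] yaw -100.33 tilt [ 4.e-04 -2.e-04 -1.e+00] F [-0.62  0.55 -2.21] M [ 0.01 -0.02 -0.01] gap 0.774 j [-0.52  0.77  1.59 -0.    0.78  1.23]
tool shift mm [-0.1 -0.2 10.6] rz -0.03
```

View pics/s7.png

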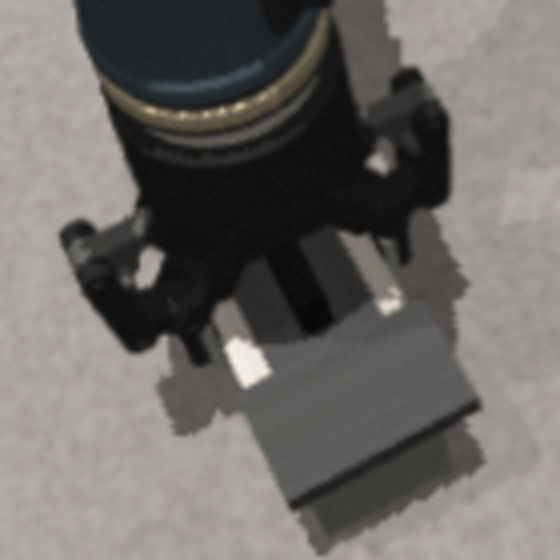

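Emit:
{"fn": "send_rows", "kwargs": {"moves": [[0,0,1.5,0,0,0,1],[0,0,1.5,0,0,0,1],[0,0,1.5,0,0,0,1],[0,0,0,0,0,0,1],[0,0,0,0,0,0,1]]}}

```text
time: 14.55
tcp_pos: [0.5791, -0.2014, 0.0343]
orientation: [-0.641, 0.768, 0.0, -0.0]
contact_force: [-0.8, 0.7, -2.7]
finger_gap: 0.775
```

Emit:
{"fn": "send_rows", "kwargs": {"moves": [[0,0,1.5,0,0,0,1],[0,0,1.5,0,0,0,1],[0,0,1,0,0,0,1],[0,0,0,0,0,0,1],[0,0,0,0,0,0,1]]}}

```text
time: 15.05
tcp_pos: [0.5791, -0.2014, 0.0304]
orientation: [-0.641, 0.768, 0.0, -0.0]
contact_force: [0.4, -0.1, -1.5]
finger_gap: 0.774
```

Emit:
{"fn": "send_rows", "kwargs": {"moves": [[0,0,1,0,0,0,1],[0,0,0.5,0,0,0,1],[0,0,0,0,0,0,1],[0,0,0,0,0,0,1],[0,0,0,0,0,0,1]]}}

```text
time: 15.55
tcp_pos: [0.5792, -0.2015, 0.0289]
orientation: [-0.641, 0.768, -0.0, 0.0]
contact_force: [-0.2, 0.0, -2.1]
finger_gap: 0.777
```

Emit:
{"fn": "send_rows", "kwargs": {"moves": [[0,0,0.5,0,0,0,1],[0,0,0.5,0,0,0,1],[0,0,0,0,0,0,1],[0,0,0,0,0,0,1],[0,0,0,0,0,0,1]]}}

```text
time: 16.05
tcp_pos: [0.5792, -0.2014, 0.0288]
orientation: [-0.641, 0.768, -0.0, -0.0]
contact_force: [-1.9, -0.0, 5.4]
finger_gap: 0.77
```

Emit:
{"fn": "send_rows", "kwargs": {"moves": [[0,0,0.5,0,0,0,1],[0,0,0.3,0,0,0,1],[0,0,0,0,0,0,1],[0,0,0,0,0,0,1],[0,0,0,0,0,0,1]]}}

```text
time: 16.55
tcp_pos: [0.5792, -0.2015, 0.0288]
orientation: [-0.641, 0.768, -0.0, -0.0]
contact_force: [-2.8, 1.7, 10.2]
finger_gap: 0.773
```

Emit:
{"fn": "send_rows", "kwargs": {"moves": [[0,0,-0.5,0,0,0,-1],[0,0,0,0,0,0,-1],[0,0,0,0,0,0,-1],[0,0,0,0,0,0,-1],[0,0,0,0,0,0,-1]]}}

```text
time: 17.05
tcp_pos: [0.5791, -0.2014, 0.0274]
orientation: [-0.641, 0.768, 0.0, -0.0]
contact_force: [0.1, -0.7, 0.2]
finger_gap: 1.002
```

Emit:
{"fn": "send_rows", "kwargs": {"moves": [[0,0,-3,0,0,0,-1],[0,0,-8,0,0,0,-1],[0,0,-15,0,0,0,-1],[0,0,-20,0,0,0,-1],[0,0,-20,0,0,0,-1]]}}

```text
time: 17.55
tcp_pos: [0.5793, -0.2015, 0.0954]
orientation: [-0.641, 0.768, -0.0, 0.0]
contact_force: [0.4, 0.3, 0.8]
finger_gap: 1.0
```

```bash
python3 go.py .5795 -.2015 .08 -100.3; python3 - <<'E'
from h import *
s=snapshot('scene')[:,:,::-1]
cv2.imwrite('pics/s8.png',cv2.resize(s[200:340,110:250],(560,560),interpolation=2))
E
```

```text
t 17.55 tcp [ 0.5793 -0.2015  0.0954] yaw -100.33 tilt [ 8.e-04 -4.e-04 -1.e+00] F [0.38 0.28 0.77] M [-0.04  0.01 -0.02] gap 1.0 j [-0.52  0.69  1.57  0.    0.88  1.23]
tool shift mm [-0.1 -0.2 15.4] rz -0.03
```

View pics/s8.png

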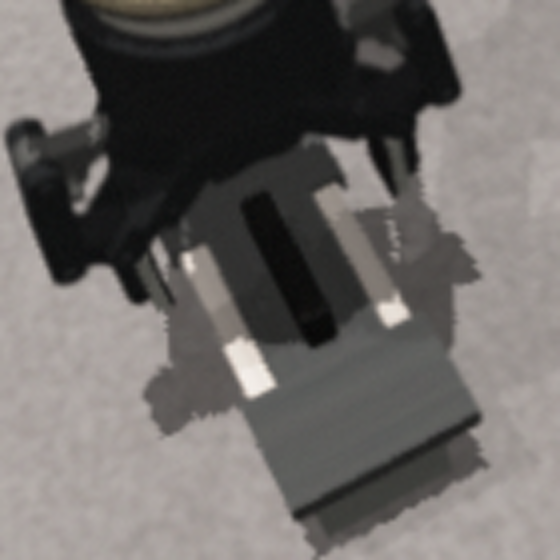

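```bash
python3 - <<'E'
from fit import *
f=lambda uv:((uv-[110,200]+.5)*4-.5).round(0).tolist()
s=cv2.imread('pics/s8.png');q=[.5792,-.2015,np.radians(-10.33)]
for L,W,z in [(.164,.076,.066),(.06,.012,.090)]:
    c=f(proj('scene',rect(q,L,W,z)));print(c)
    cv2.polylines(s,[np.array(c).astype(int)],True,(0,0,255),1)
cv2.imwrite('pics/s8o.png',s)
E
```

```text
[[478.0, 411.0], [287.0, 514.0], [124.0, 169.0], [294.0, 91.0]]
[[329.0, 310.0], [299.0, 325.0], [234.0, 200.0], [263.0, 187.0]]
```

View pics/s8o.png

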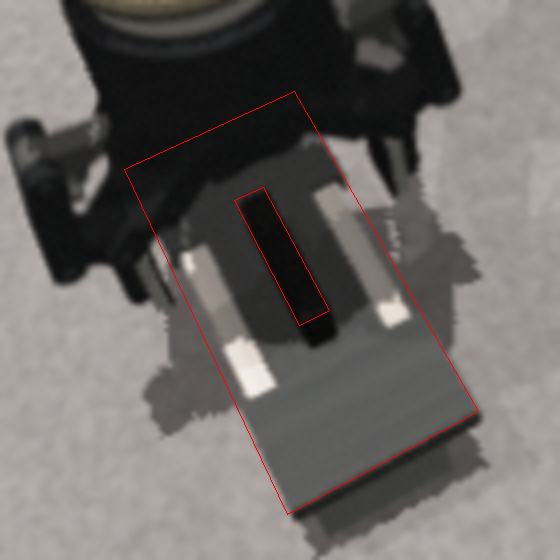

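Emit:
{"fn": "send_rows", "kwargs": {"moves": [[0,0,6,0,0,0,-0.3],[0,0,8,0,0,0,-0.3],[0,0,7,0,0,0,-0.3],[0,0,4,0,0,0,-0.3],[0,0,0,0,0,0,-0.3]]}}

```text
time: 18.1
tcp_pos: [0.578, -0.2009, 0.0667]
orientation: [-0.641, 0.768, 0.002, -0.001]
contact_force: [-0.4, 0.1, -0.5]
finger_gap: 0.648
```

```bash
python3 go.py .5792 -.2015 .0695 -100.3; python3 - <<'E'
from h import *
s=snapshot('scene')[:,:,::-1]
cv2.imwrite('pics/s9.png',cv2.resize(s[200:340,110:250],(560,560),interpolation=2))
E
```

```text
t 18.1 tcp [ 0.578  -0.2009  0.0667] yaw -100.34 tilt [-0.0032  0.0018 -1.    ] F [-0.39  0.1  -0.53] M [-0.07 -0.01 -0.02] gap 0.648 j [-0.52  0.73  1.59  0.    0.83  1.23]
tool shift mm [ 0.4 -1.3 -2.8] rz -0.04
```

View pics/s9.png

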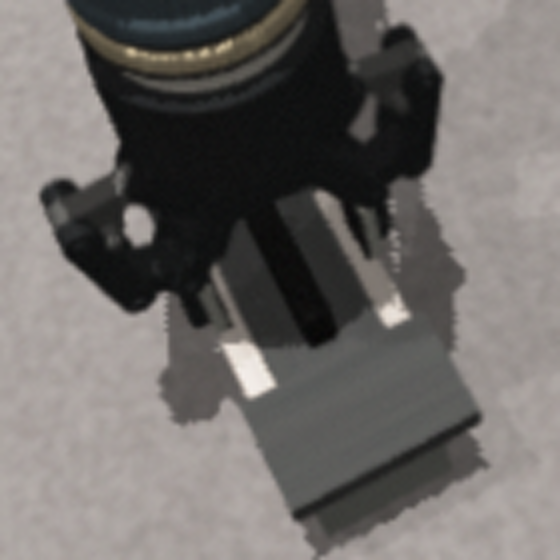

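Emit:
{"fn": "send_rows", "kwargs": {"moves": [[0,0,-3.5,0,0,0,-0.3],[0,0,0,0,0,0,-0.3],[0,0,0,0,0,0,-0.3],[0,0,0,0,0,0,-0.3],[0,0,0,0,0,0,-0.3]]}}

```text
time: 18.65
tcp_pos: [0.5792, -0.2014, 0.0723]
orientation: [-0.641, 0.768, -0.0, 0.0]
contact_force: [0.8, -0.2, 0.3]
finger_gap: 0.652
```

```bash
python3 go.py .5792 -.2015 .0695 -100.3
```

```text
t 18.65 tcp [ 0.5792 -0.2014  0.0723] yaw -100.33 tilt [ 3.e-04 -1.e-04 -1.e+00] F [ 0.84 -0.24  0.33] M [-0.07  0.03 -0.01] gap 0.652 j [-0.52  0.72  1.58  0.    0.84  1.23]
tool shift mm [ 0.  -0.   2.8] rz -0.03
```

Emit:
{"fn": "send_rows", "kwargs": {"moves": [[0,0,2,0,0,0,0],[0,0,0,0,0,0,0.3],[0,0,0,0,0,0,0.5],[0,0,0,0,0,0,0.5],[0,0,0,0,0,0,0.5]]}}

```text
time: 19.15
tcp_pos: [0.5791, -0.2015, 0.0701]
orientation: [-0.641, 0.768, -0.0, 0.0]
contact_force: [-0.7, -0.4, -0.0]
finger_gap: 0.248
```

Emit:
{"fn": "send_rows", "kwargs": {"moves": [[0,0,0,0,0,0,0.6],[0,0,0,0,0,0,0.7],[0,0,0,0,0,0,1],[0,0,0,0,0,0,1],[0,0,0,0,0,0,1]]}}

```text
time: 19.65
tcp_pos: [0.5792, -0.2015, 0.0704]
orientation: [-0.641, 0.768, -0.0, 0.0]
contact_force: [-0.4, -0.1, 2.3]
finger_gap: 0.128
```

```bash
python3 go.py .5792 -.2015 .0695 -100.3; python3 - <<'E'
from h import *
s=snapshot('scene')[:,:,::-1]
cv2.imwrite('pics/s10.png',cv2.resize(s[200:340,110:250],(560,560),interpolation=2))
E
```

```text
t 19.65 tcp [ 0.5792 -0.2015  0.0704] yaw -100.33 tilt [ 3.e-04 -1.e-04 -1.e+00] F [-0.4  -0.15  2.25] M [ 0.05  0.09 -0.02] gap 0.128 j [-0.52  0.72  1.58  0.    0.83  1.23]
tool shift mm [0.  0.  0.9] rz -0.03
```

View pics/s10.png

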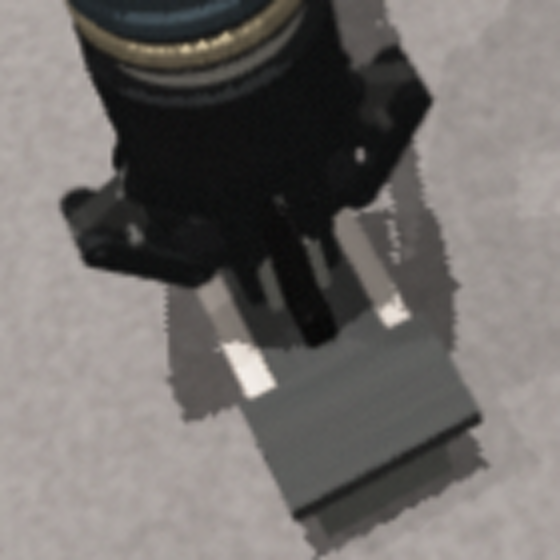

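Emit:
{"fn": "send_rows", "kwargs": {"moves": [[0,0,0,0,0,0,1],[0,0,0,0,0,0,1],[0,0,-1,0,0,0,1],[0,0,-2,0,0,0,1],[0,0,-3,0,0,0,1]]}}

```text
time: 20.2
tcp_pos: [0.5787, -0.2012, 0.0757]
orientation: [-0.641, 0.768, 0.001, -0.0]
contact_force: [-0.0, -0.0, -1.5]
finger_gap: 0.126
```

Emit:
{"fn": "send_rows", "kwargs": {"moves": [[0,0,-4,0,0,0,1],[0,0,-4,0,0,0,1],[0,0,-4,0,0,0,1],[0,0,-3,0,0,0,1],[0,0,-1,0,0,0,1]]}}

```text
time: 20.7
tcp_pos: [0.5794, -0.2016, 0.0927]
orientation: [-0.641, 0.768, -0.0, 0.0]
contact_force: [0.7, -0.1, -1.5]
finger_gap: 0.124
```

```bash
python3 go.py .5792 -.2015 .17 -100.3; python3 - <<'E'
from h import *
s=snapshot('scene')[:,:,::-1]
cv2.imwrite('pics/s11.png',cv2.resize(s[200:340,110:250],(560,560),interpolation=2))
E
```

```text
t 20.7 tcp [ 0.5794 -0.2016  0.0927] yaw -100.34 tilt [ 9.e-04 -4.e-04 -1.e+00] F [ 0.66 -0.07 -1.54] M [-0.02  0.03  0.07] gap 0.124 j [-0.52  0.69  1.57  0.    0.88  1.23]
tool shift mm [ -0.    0.1 -77.3] rz -0.04
```

View pics/s11.png

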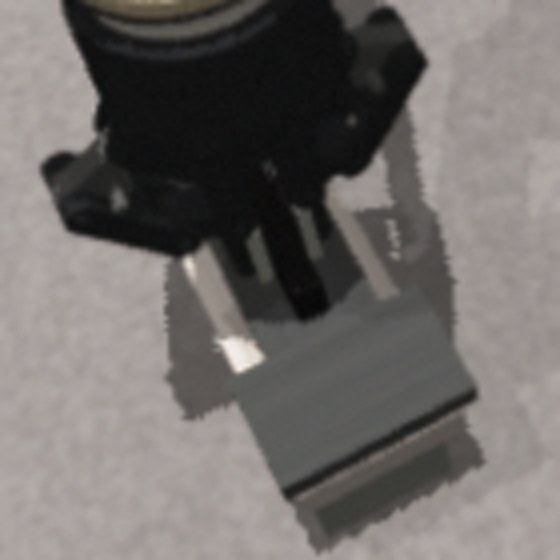

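Emit:
{"fn": "send_rows", "kwargs": {"moves": [[0,0,-6,0,0,0,1],[0,0,-10,0,0,0,1],[0,0,-10,0,0,0,1],[0,0,-10,0,0,0,1],[0,0,-10,0,0,0,1]]}}

```text
time: 21.25
tcp_pos: [0.5793, -0.2016, 0.1394]
orientation: [-0.641, 0.768, -0.0, 0.0]
contact_force: [-0.7, -0.4, -1.7]
finger_gap: 0.122
```

Emit:
{"fn": "send_rows", "kwargs": {"moves": [[0,0,-10,0,0,0,1],[0,0,-10,0,0,0,1],[0,0,-7,0,0,0,1],[0,0,-4,0,0,0,1],[0,0,-1,0,0,0,1]]}}

```text
time: 21.75
tcp_pos: [0.5793, -0.2016, 0.1707]
orientation: [-0.641, 0.768, -0.0, 0.0]
contact_force: [-0.1, -0.4, -2.2]
finger_gap: 0.124
```

Emit:
{"fn": "send_rows", "kwargs": {"moves": [[0,0,0,0,0,0,1],[0,0,0,0,0,0,1],[0,0,0,0,0,0,1],[0,0,0,0,0,0,1],[0,0,0,0,0,0,1]]}}

```text
time: 22.25
tcp_pos: [0.579, -0.2014, 0.1699]
orientation: [-0.641, 0.768, 0.0, -0.0]
contact_force: [-0.6, 1.4, -1.0]
finger_gap: 0.126
```

```bash
python3 go.py .5792 -.2015 .17 -100.3; python3 - <<'E'
from h import *
s=snapshot('scene')[:,:,::-1]
cv2.imwrite('pics/s12.png',cv2.resize(s[100:384,90:374],(580,580),interpolation=2))
E
```

```text
t 22.25 tcp [ 0.579  -0.2014  0.1699] yaw -100.34 tilt [-5.e-04  2.e-04 -1.e+00] F [-0.6   1.44 -0.98] M [0.03 0.   0.01] gap 0.126 j [-0.52  0.58  1.52 -0.    1.04  1.23]
tool shift mm [ 0.1 -0.2 -0.1] rz -0.04
```

View pics/s12.png

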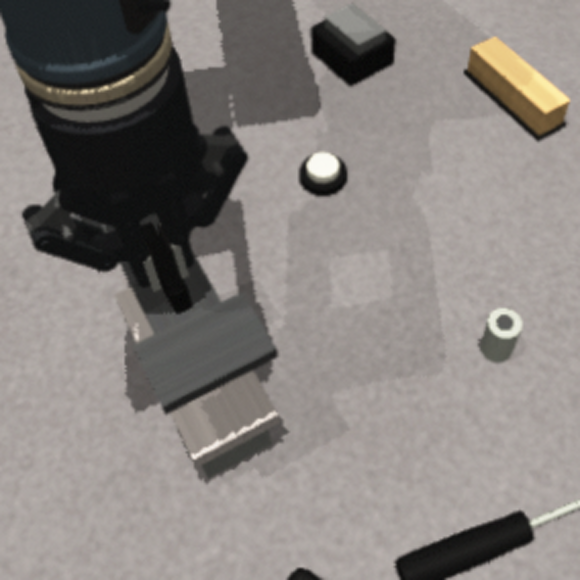

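```bash
python3 - <<'E'
from fit import *
k=580/284;q=[.5792,-.2015,np.radians(-10.33)]
s=cv2.imread('pics/s12.png')
for z in (.063,.05): 
    c=((proj('scene',rect(q,.155,.067,z))-[90,100])*k);print(z,c.round(0).tolist());cv2.polylines(s,[c.astype(int)],True,(0,0,255) if z>.06 else (0,255,0),1)
cv2.imwrite('pics/s12o.png',cv2.resize(s[250:500,80:330],(600,600)))
E
```

```text
0.063 [[276.0, 413.0], [191.0, 459.0], [111.0, 293.0], [188.0, 258.0]]
0.05 [[277.0, 420.0], [194.0, 465.0], [115.0, 302.0], [190.0, 267.0]]
```

View pics/s12o.png

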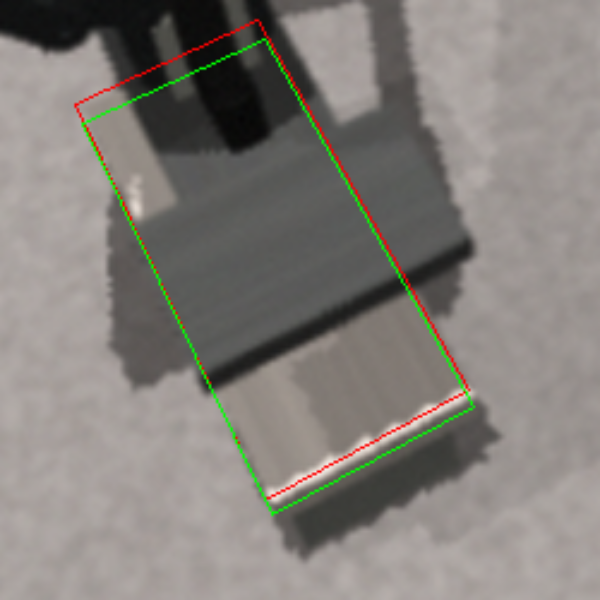

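The inner lid's plate edge matches the seated prediction, the outer lid is level and held steady, and the bell is up.

```bash
python3 -c "
from bench import *
print(get_obs()['dq'].round(3)); print(hand_in())"
```

```text
[ 0.001 -0.003  0.001 -0.001  0.     0.001]
the job is handed in; nothing more can be done
None
```

I carried out every step and handed the job in at about 22 s of the 61 s allowed; the hand-in gave no verdict.

- **Bell:** I pressed it with shut fingers until it stopped. The force was 5 N at the bottom and reached 37 N when I pushed on into the stop. The last picture shows the push up again. The fingers hid it during the press, so I judged full travel from force and height, not by sight.
- **Lids onto the tin:** I carried the nested lids by the sides of the inner lid and lowered them until the tin took the load. That happened at a tool height of 28.8 mm, against the 28.6 mm I expected. After I let go, the picture showed them still nested.
- **Outer lid:** I lifted it alone by its handle, about 100 mm. It is level and still above the tin, with a tool position of (0.579, −0.201, 0.170) and joint speeds near 0.
- **Inner lid:** The visible end of its top plate lines up with where a fully seated lid should appear in the last picture.
- **Bystanders:** The arm did not go near the battery, tape or socket. The battery and socket stand in the last picture, where I did not measure them against the start; I did not look at the tape again.

One check disagreed slightly: the outer lid's handle appeared about 2 mm to one side of where I predicted. That is within the camera calibration and the lid's own play, so I gripped it without correcting.

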